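Find and hold the heavy side of a centrifuge rotor

TASK

The aluminium centrifuge rotor on the balancing stand is out of balance, and nothing on the outside shows where. Turn it by hand to feel which side is heavy, then bring the heavy side straight down and finish still gripping the rotor there, keeping it still so that a colleague can fit a trim weight at the top. Leave the other things on the bench alone.

Things in the scene. Friction and masses are not known exactly. Their poses are not given: they have to be found in the camera images.
- stand: balancing stand, fixed: grey base plate 170 x 150 x 12 mm with two slim aluminium uprights (12 x 24 mm, centred 50 mm either side of the middle along x, round heads ending 141 mm above the bench) that carry the rotor between them. Origin: middle of the plate's underside, on the bench. x is parallel to the rotor's axis, which runs level 125 mm above the origin; z up.
- rotor_center (a point): middle of the rotor, on its axis, 125 mm above the bench. The rotor is an aluminium disc standing upright, 136 mm across, 24 mm thick, with flat faces, six equal dark round marks on each and a 36 mm hub 18 mm proud; nothing shows its heavy side. About 0.9 kg with the hidden weight. The frame turns with it: x along its axis, z from the axis towards the stud.
- rim_top (a point): fixed point of the stand at the top of the rotor's rim, 193 mm above the bench, straight over the rotor's middle; axes as the stand's. Here the rim can be taken from above, one finger on each flat face, without meeting the uprights; with the hand tilted sideways along the rim it can be taken anywhere within 45 degrees of the top. The outer 30 mm of the faces is clear.
- rotor_stud (a point): tip of a small steel index stud (12 mm across, 4 mm proud, 30 mm from the axis) on the rotor's face towards the stand's +x; a like stud sits opposite on the other face. It shows how far the rotor has turned; its angle to the heavy side is chance and differs every time.
- rotor (a joint): angle of the rotor (rad), unlimited; 0 = stud straight up, growing by the right-hand rule about the stand's x (the rim's top moves towards the stand's -y). Its value does not tell the heavy side. At the start it may still swing for up to 2 s. The hidden weight's moment is 0.14 to 0.20 N m with the heavy side level with the axis and falls off as the sine of its angle from straight down.
- bearing (a point): fixed point of the stand on the rotor's axis, in the head of the +x upright. The bearing has dry friction of about 0.10 N m and a drag of 0.045 N m per rad/s: let go with its heavy side well out to a side, the rotor swings towards down but sticks 25 to 50 degrees short; nearer down than that, and likewise near the top, it stays where it is put.
- trim_ring_a: loose steel ring 38 mm across, 8 mm high, lying flat near the stand; leave alone. Origin: middle of its underside.
- trim_ring_b: loose steel ring 48 mm across, 10 mm high, lying flat near the stand; leave alone. Origin: middle of its underside.
- screwdriver: loose screwdriver with a black handle lying beyond the stand; leave alone.
- jar: small white jar 52 mm across, 60 mm high, near the stand; leave alone. Origin: middle of its underside.
- gel: white bottle 60 mm across, 170 mm high, out to the robot's right; leave alone. Origin: middle of its underside.
- bowl: steel bowl 120 mm across, 45 mm high, to the robot's left; leave alone. Origin: middle of its underside.
- glove_box: cardboard box 120 x 240 x 75 mm, to the robot's left; leave alone. Origin: middle of its underside.
Not all that is in view belongs to the job. Leave any purple or red look-alike of the stand alone.

How it is judged:
By the outcome, as a careful person would: the job done as asked, in the order asked, and still so for the second after the job is handed in, while the arm keeps its last pose, push and grip.
It also fails if it takes over 72 s, if anything falls off the work surface, if the arm or the gripper's body presses on something with over 40 N, if the wrist force passes 120 N, or if a joint passes its speed limit or range.

ROBOT

A 7-joint arm with a two-finger parallel gripper is mounted at the origin on the work surface. World frame = base frame: x ahead of the robot, y to its left, z up, the work surface at z = 0. Lengths are in m, angles in rad, forces in N, time in s.
With the tool pointing down it reaches from about 0.4 to 0.85 m from the base axis. Payload 10.4 kg.
Tool frame: the origin (TCP) lies midway between the tips of the shut fingers; the grasp point (between the pads) lies 19 mm behind it; z points along the fingers, x is the direction in which the jaws open and shut, and the axes are right-handed (so a half turn about z gives the same grasp; the last joint's range is limited). The gripper opens to 85 mm and grips with 20 to 120 N. Pads are 22 mm wide; open, the fingers measure 114 mm over their backs; the gripper's body (76 mm by 85 mm) begins 54 mm behind the grasp point. The pads swing forward as they close: fully open they stand 13 mm farther back than shut.
Start: joints at [1.245, 0.332, -0.065, 1.46, 0.022, 1.35, -0.088], TCP at [0.186, -0.597, 0.231] pointing down, gripper open.
Joint ranges: [-2.6, 2.6], [-0.5, 2.12], [-1.47, 1.34], [0.16, 2.42], [-1.27, 4.41], [0.06, 2.06], [-2.6, 2.6]. Speed limits (rad/s): [2.22, 2.22, 2.79, 2.79, 3.14, 3.14, 3.14].

INTERFACE

Orientations are given as a unit quaternion [x, y, z, w].
In Python, from workcell import manip, cams gives the robot as it stands.
- The arm moves only by the tool move_arm, never from a script. Its argument "moves" is a list of rows, each a list of 7 numbers: the turn, a rotation vector about the tool's x, y, z in degrees, then the shift along the tool's x, y, z in m, then the finger opening in m, from 0 to 0.0854. A call has 1 to 10 rows; each row is the pose to reach, as a shift and turn from the pose commanded when the call began, along the tool's axes at that moment; what a row does not reach only later rows make up. A row lasts 1/10 s, in which the tool goes at most 50 mm and 8.59 degrees, less where a joint would pass 70% of its speed; a pose out of reach is approached as far as the arm can. A call with a gripper value outside its range is refused whole. The fingers move at their own pace and stop on an object; "grip_force" is the grip in N (left out, the last holds). Time passes only in rows, so rows that repeat a pose let the fingers close. It gives the time, the measured TCP pose, the force and the opening at its end, in the units of the state.
- manip.get_obs(): the state, without advancing time (a new reading comes with each control period).
- cams.camera(name): name is "scene" or "side" or "wrist"; returns the picture (400x640x3 uint8, red, green, blue); there is no depth.
- cams.camera_params(name): a dict with "fx", "fy", "cx", "cy" (pixels), "dist_coeffs" ([k1, k2, p1, p2, k3] as OpenCV has them; the pictures are not rectified), "xyz" and "rotation" of the camera in the world. Camera axes: x right, y up, looking along -z (the intrinsics and any distortion apply to the point x, -y, -z); pixel columns grow to the right and rows downward; lengths in m; the calibration is good to about 2 mm. A picture is of the moment at which its call begins: read the wrist's pose just before it. camera_params takes no time and is no camera call; for the wrist camera it gives the pose at the moment of the call.
- manip.hand_in(): hands the job in, once; it reports no verdict.
The state is a dict: "clock": time; "joint_pos": joint angles; "joint_velocities": joint speeds; "tau": joint torques, N m; "position": TCP position; "ee_rot": TCP orientation; "ft_force": force on the tool from outside, world axes, zero at the start; "torque": the same for the moment, N m; "grip_width": opening from 0.0 (shut) to 1.0 (fully open).
Only numpy, scipy, OpenCV 4.12 (cv2) and the standard library are available. Lean on these libraries where they do the work, as an engineer would, in place of code of your own. Each camera call takes 0.05 s, during which the arm holds its last target. There are 200 camera calls.

## Working session

There is one attempt and no reset: what is moved stays moved. The work goes in short steps, Python scripts to look and compute and a tool call to move; the robot and the scene stay as the last step left them, time stands still between calls to the robot, and variables do not carry over. Pictures are saved under pics/ and viewed, about 8 in all and at most 12, crops included, and the job is handed in when it is done.

Besides the shell and the picture viewer there is one more tool, called after ">>>" by a JSON object that holds its "fn" and its "kwargs". move_arm: Moves the arm, as the interface text tells. Its arguments: {"type":"object","properties":{"moves":{"type":"array","items":{"type":"array","items":{"type":"number"}}},"grip_force":{"type":"number"}},"required":["moves"]}

```bash
ls; mkdir -p pics
python3 - <<'E'
from workcell import manip, cams
import cv2,numpy as np
print(manip.get_obs())
for n in ("scene","side"):
    p=cams.camera_params(n);print(n,p)
    cv2.imwrite(f"pics/{n}0.png",cams.camera(n)[:,:,::-1])
E
```

```text
pics
{'clock': 0.0, 'joint_pos': array([ 1.24543131,  0.33287666, -0.06470087,  1.46092313,  0.02156072,
        1.3498955 , -0.08847803]), 'joint_velocities': array([ 1.77585932e-03,  1.22899996e-03,  1.05473302e-03,  1.16240656e-03,
        3.71299612e-06, -1.53083469e-03,  7.49756847e-04]), 'tau': array([-4.04355069e-04, -6.25436425e+01,  4.91074228e-02, -3.91607451e+01,
        1.64131931e-02,  9.96515126e-03,  2.34101293e-05]), 'position': array([ 0.18624915, -0.59621886,  0.23052161]), 'ee_rot': array([ 8.05665295e-01, -5.92370607e-01, -5.75314254e-04, -4.06877641e-04]), 'ft_force': array([-0.38087061,  0.02524066,  0.33656777]), 'torque': array([0.03650223, 0.04632075, 0.04488547]), 'grip_width': 1.002097335491444}
scene {'fx': 382.749967784455, 'fy': 382.749967784455, 'cx': 320.5322450187114, 'cy': 197.0903617945553, 'dist_coeffs': array([-0.0459395,  0.       ,  0.       ,  0.       ,  0.       ]), 'xyz': array([ 1.31768036, -0.33847376,  1.00396487]), 'rotation': array([0.32809039, 0.21534897, 0.48693978, 0.78030197])}
side {'fx': 489.07575972939105, 'fy': 489.07575972939105, 'cx': 315.9521220737213, 'cy': 207.8745600457185, 'dist_coeffs': array([-0.11220002,  0.        ,  0.        ,  0.        ,  0.        ]), 'xyz': array([-0.03295783,  0.95555342,  1.06431115]), 'rotation': array([-0.10868565,  0.40493365,  0.88141986, -0.21752058])}
```

View pics/scene0.png

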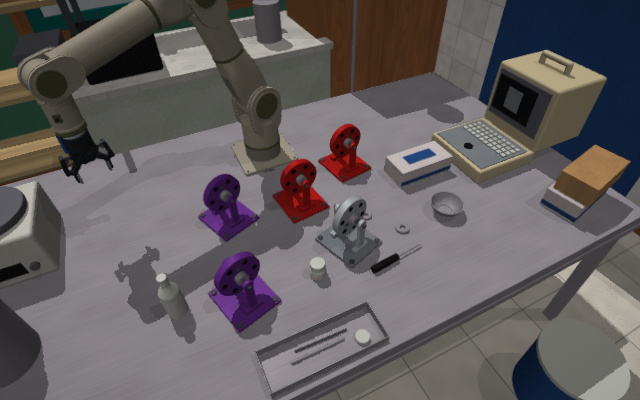

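View pics/side0.png

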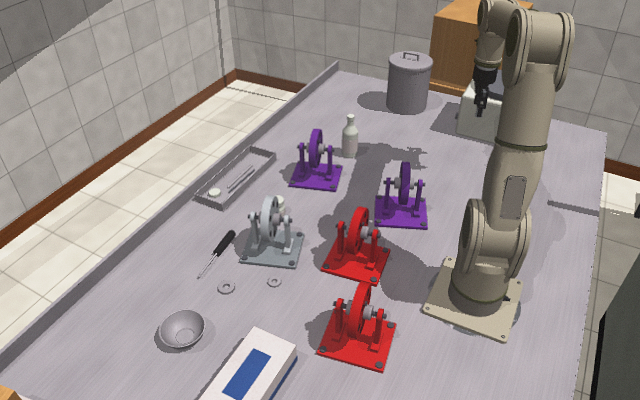

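The scene view shows a grey stand at (349,230), with red look-alikes at (300,190) and (345,150) and purple ones at (228,205) and (244,288). In the side view the grey stand is at (272,235). Only the grey/aluminium one fits the description. I'll confirm it in an enlarged crop.

```bash
python3 - <<'E'
import cv2,numpy as np
a=cv2.imread("pics/scene0.png")[185:275,300:400]; b=cv2.imread("pics/side0.png")[185:275,225:325]
o=[cv2.resize(i,None,fx=4,fy=4,interpolation=cv2.INTER_CUBIC) for i in (a,b)]
cv2.imwrite("pics/crop0.png",np.hstack(o))
E
cat > h.py <<'E'
import cv2,numpy as np
from scipy.spatial.transform import Rotation as R
from workcell import manip,cams
def ray(p,uv):
    K=np.array([[p['fx'],0,p['cx']],[0,p['fy'],p['cy']],[0,0,1]])
    q=cv2.undistortPoints(np.array(uv,float).reshape(-1,1,2),K,p['dist_coeffs'])[:,0]
    d=np.c_[q[:,0],-q[:,1],-np.ones(len(q))]
    return R.from_quat(p['rotation']).apply(d)
def plane(p,uv,z):
    d=ray(p,uv);c=p['xyz'];return c+d*((z-c[2])/d[:,2])[:,None]
def proj(p,X):
    K=np.array([[p['fx'],0,p['cx']],[0,p['fy'],p['cy']],[0,0,1]])
    c=R.from_quat(p['rotation']).inv().apply(np.atleast_2d(X)-p['xyz'])
    c=c*[1,-1,-1]
    return cv2.projectPoints(c,np.zeros(3),np.zeros(3),K,p['dist_coeffs'])[0][:,0]
E
```

```text
(no output)
```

View pics/crop0.png

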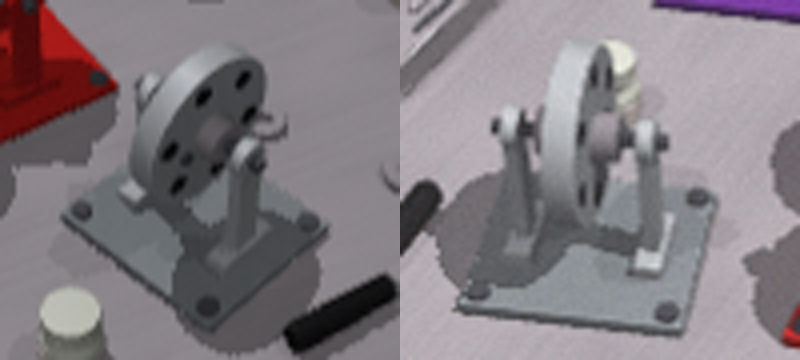

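The crop confirms the grey stand, with an aluminium disc and two slim uprights. In the scene view the plate corners are at about (315.5,238.5), (352,266) and (382,241.5). In the side view they are at about (240,261), (296,266) and (304.5,234).

Run:
```python
from h import *
p=cams.camera_params("scene"); s=cams.camera_params("side")
A=plane(p,[(315.5,238.5),(352.,265.5),(382,241.5)],.012);B=plane(s,[(240,260.5),(296,265.7),(304.5,234.5)],.012)
print(A.round(4),B.round(4))
print("ctr",(A[0]+A[2])/2,(B[0]+B[2])/2)
for Q in(A,B):
  for i in (0,2):
    d=Q[i]-Q[1];print(np.linalg.norm(d),np.degrees(np.arctan2(d[1],d[0])))
o=manip.get_obs();r=R.from_quat(o['ee_rot']).as_matrix();print(r.round(3),o['position'],o['clock'])
w=cams.camera_params("wrist");print(w,(R.from_quat(o['ee_rot']).inv().apply(w['xyz']-o['position'])).round(4),(R.from_quat(o['ee_rot']).inv()*R.from_quat(w['rotation'])).as_matrix().round(3))
```

```text
[[ 0.5519 -0.0076  0.012 ]
 [ 0.7036  0.0486  0.012 ]
 [ 0.6627  0.1855  0.012 ]] [[0.651  0.1888 0.012 ]
 [0.4929 0.1301 0.012 ]
 [0.5353 0.0032 0.012 ]]
ctr [0.60731772 0.0889539  0.012     ] [0.59312528 0.09596319 0.012     ]
0.1617859334998408 -159.70894164282342
0.1428949765508023 106.63861048023479
0.16859443066868982 20.38128707729234
0.13377794216167982 -71.56160517949846
[[ 0.298 -0.955 -0.   ]
 [-0.955 -0.298  0.001]
 [-0.001  0.    -1.   ]] [ 0.18627974 -0.59624461  0.23060077] 0.1
{'fx': 322.11596308356013, 'fy': 322.11596308356013, 'cx': 320.7547025039868, 'cy': 200.1394097397976, 'dist_coeffs': array([-0.01343439,  0.        ,  0.        ,  0.        ,  0.        ]), 'xyz': array([ 0.26363171, -0.57271842,  0.37292984]), 'rotation': array([-0.12774047,  0.09482672, -0.58477025,  0.7954458 ])} [ 0.0004 -0.0808 -0.1423] [[ 1.     0.     0.   ]
 [ 0.    -0.949 -0.314]
 [ 0.     0.314 -0.949]]
```

>>> {"fn": "move_arm", "kwargs": {"moves": [[0,0,0,0,0,-0.05,0.0854],[0,0,-8,-0.02,-0.02,-0.1,0.0854],[0,0,-91,-0.534,-0.6,-0.12,0.0854],[0,0,-91,-0.534,-0.6,-0.12,0.0854],[0,0,-91,-0.534,-0.6,-0.12,0.0854],[0,0,-91,-0.534,-0.6,-0.12,0.0854],[0,0,-91,-0.534,-0.6,-0.12,0.0854],[0,0,-91,-0.534,-0.6,-0.12,0.0854],[0,0,-91,-0.534,-0.6,-0.12,0.0854],[0,0,-91,-0.534,-0.6,-0.12,0.0854]]}}

```text
clock: 1.1
position: [0.4047, -0.2305, 0.3384]
ee_rot: [0.999, 0.039, -0.0, 0.0]
ft_force: [1.6, 0.3, 0.7]
grip_width: 1.001
```

```bash
cat >> h.py <<'E'
def st(yaw=18.5,pos=(.6,.092,.35),tilt=0):
    o=manip.get_obs();r=R.from_quat(o['ee_rot']);y=np.radians(yaw)
    T=R.from_matrix(np.c_[[np.cos(y),np.sin(y),0],[np.sin(y),-np.cos(y),0],[0,0,-1]])*R.from_euler('x',tilt,degrees=True)
    print('t',o['clock'],'p',o['position'].round(4),'f',o['ft_force'].round(2),'M',o['torque'].round(3),'g',o['grip_width'].round(3),'q',o['joint_pos'].round(2))
    print('tgt rel turn',(r.inv()*T).as_rotvec(degrees=True).round(2),'shift',r.inv().apply(np.array(pos)-o['position']).round(4))
E
python3 -c "
from h import *
st()"
```

```text
Traceback (most recent call last):
  File "h.py", line 19, in st
    print('t',o['clock'],'p',o['position'].round(4),'f',o['ft_force'].round(2),'M',o['torque'].round(3),'g',o['grip_width'].round(3),'q',o['joint_pos'].round(2))
                                                                                                            ^^^^^^^^^^^^^^^^^^^^^
AttributeError: 'float' object has no attribute 'round'
```

```bash
sed -i "s/o\['grip_width'\].round(3)/round(o['grip_width'],3)/" h.py
python3 -c "
from h import *
st()"
```

```text
t 1.1 p [ 0.4047 -0.2305  0.3384] f [1.58 0.26 0.75] M [-0.039 -0.063  0.035] g 1.001 q [ 0.91 -0.04 -0.47  1.66 -0.02  1.52  0.52]
tgt rel turn [ 2.000e-02  1.000e-02 -1.405e+01] shift [ 0.2197 -0.3063 -0.0118]
```

>>> {"fn": "move_arm", "kwargs": {"moves": [[0,0,-14,0.22,-0.306,-0.012,0.0854],[0,0,-14,0.22,-0.306,-0.012,0.0854],[0,0,-14,0.22,-0.306,-0.012,0.0854],[0,0,-14,0.22,-0.306,-0.012,0.0854],[0,0,-14,0.22,-0.306,-0.012,0.0854],[0,0,-14,0.22,-0.306,-0.012,0.0854],[0,0,-14,0.22,-0.306,-0.012,0.0854],[0,0,-14,0.22,-0.306,-0.012,0.0854],[0,0,-14,0.22,-0.306,-0.012,0.0854],[0,0,-14,0.22,-0.306,-0.012,0.0854]]}}

```text
clock: 2.1
position: [0.6017, 0.089, 0.3497]
ee_rot: [0.987, 0.158, -0.001, -0.0]
ft_force: [-0.1, -0.4, -0.4]
grip_width: 0.998
```

Run:
```python
from h import *
st()
w=cams.camera_params("wrist");im=cams.camera("wrist")
import pickle;pickle.dump(w,open("w1.pkl","wb"));cv2.imwrite("pics/w1.png",im[:,:,::-1])
for n in("scene","side"):cv2.imwrite(f"pics/{n}1.png",cams.camera(n)[:,:,::-1])
```

```text
t 2.1 p [0.6017 0.089  0.3497] f [-0.08 -0.37 -0.4 ] M [-0.019 -0.003  0.026] g 0.998 q [ 0.35  0.36 -0.78  1.27  0.25  1.61 -0.07]
tgt rel turn [-0.03  0.07 -0.32] shift [-0.0007 -0.0034 -0.0003]
```

View pics/w1.png

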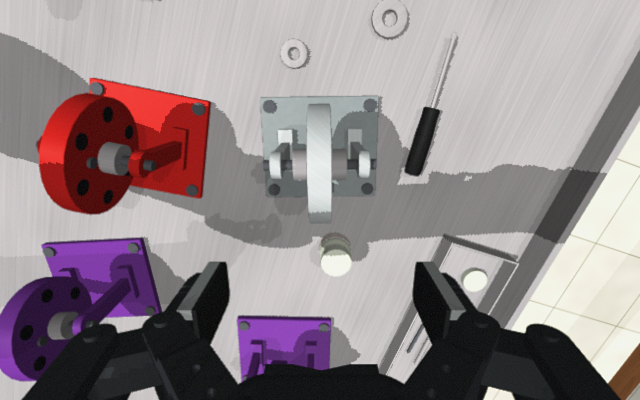

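The wrist view shows the grey stand upright in view. The plate corners are at about (262,97), (379,95), (377,195) and (265,197), the rotor's rim is at columns 307–331, and the jar is at (336,260).

Run:
```python
from h import *
import pickle
w=pickle.load(open("w1.pkl","rb"))
S=plane(w,[(270,106),(371,104.5),(274,189),(367,188.5)],.012)
C=plane(w,[(262,97),(379,95.5),(377,195),(265,197)],.012)
print(S.round(4),S.mean(0).round(4));print(C.round(4),C.mean(0).round(4))
for d in(S[1]-S[0],S[3]-S[2],C[1]-C[0],C[2]-C[3]):print(np.linalg.norm(d).round(4),np.degrees(np.arctan2(d[1],d[0])).round(2))
for d in(S[0]-S[2],S[1]-S[3],C[0]-C[3],C[1]-C[2]):print(np.linalg.norm(d).round(4),np.degrees(np.arctan2(d[1],d[0])).round(2)-90)
# predicted rim edges for centre c, yaw
c=(S.mean(0)+C.mean(0))/2
im=cv2.imread("pics/w1.png").astype(int)
y=np.radians(18.5);a=np.array([np.cos(y),np.sin(y),0]);t=np.array([-np.sin(y),np.cos(y),0]);c[2]=.125
P=np.array([c+s*.012*a+.068*(np.sin(b)*t+[0,0,np.cos(b)]) for s in(-1,1) for b in np.radians([-45,0,45])])
print(proj(w,P).round(1))
for r in(110,130,150,180,200,215):print(r,im[r,298:342].sum(1)//3)
```

```text
[[0.5125 0.1268 0.012 ]
 [0.6493 0.1739 0.012 ]
 [0.5513 0.0091 0.012 ]
 [0.6882 0.0549 0.012 ]] [0.6003 0.0912 0.012 ]
[[ 0.4984  0.1352  0.012 ]
 [ 0.6557  0.1889  0.012 ]
 [ 0.7068  0.0499  0.012 ]
 [ 0.5414 -0.0078  0.012 ]] [0.6006 0.0915 0.012 ]
0.1447 18.99
0.1443 18.51
0.1663 18.87
0.1752 19.26
0.1239 18.25
0.1251 18.090000000000003
0.1493 16.739999999999995
0.1481 20.17
[[309.4 218.3]
 [307.8 179.2]
 [307.7 125.9]
 [331.9 218.2]
 [332.9 179. ]
 [332.4 125.8]]
110 [173 173 174 173 174 173 173 174 174 163 156 157 157 155 154 152 154 153
 153 152 152 154 152 153 153 152 151 148 149 146 148 139 130 160 171 171
 170 172 172 172 172 170 171 171]
130 [158 163 162 164 162 161 162 161 144 188 204 206 205 205 201 198 198 198
 198 198 196 196 197 198 197 196 195 197 197 197 197 194 167 125 157 171
 158 126 111 113 112 114 114 112]
150 [101 101  99 102 102 100 101 103 145 221 230 227 226 225 224 226 226 225
 224 226 224 227 229 228 227 228 226 226 225 223 223 224 216 152  99  88
  89  90  87  88  88  88  87  91]
180 [131 139 138 118 110 108 106 104 118 212 231 230 229 231 232 233 231 231
 232 231 231 230 229 230 232 232 233 232 230 229 228 228 226 167 141 147
 148 146 119 103 102 102 103 106]
200 [117 119 118 118 117 116 116 114 113 119 200 224 224 223 220 221 220 221
 221 220 220 221 222 222 223 223 224 225 224 224 224 224 221 161 128 130
 130 128 129 132 132 131 128 129]
215 [126 127 131 130 130 128 128 130 132 129 110 120 129 130 128 127 128 129
 128 130 131 131 131 133 134 134 134 135 133 134 132 136 133 118 127 132
 131 127 130 131 132 132 130 128]
```

```bash
python3 -c "
from h import *
st(18.6,(.5993,.0909,.22))"
```

```text
t 2.25 p [0.6016 0.0871 0.3505] f [ 0.27 -0.14  0.25] M [-0.026 -0.024  0.032] g 1.0 q [ 0.35  0.35 -0.78  1.27  0.25  1.61 -0.07]
tgt rel turn [ 0.05  0.01 -0.61] shift [-0.001  -0.0045  0.1305]
```

>>> {"fn": "move_arm", "kwargs": {"moves": [[0,0,-0.6,-0.001,-0.0045,0.045,0.0854],[0,0,-0.6,-0.001,-0.0045,0.09,0.0854],[0,0,-0.6,-0.001,-0.0045,0.13,0.0854],[0,0,-0.6,-0.001,-0.0045,0.13,0.0854],[0,0,-0.6,-0.001,-0.0045,0.13,0.0854],[0,0,-0.6,-0.001,-0.0045,0.13,0.0854]]}}

```text
clock: 2.85
position: [0.6006, 0.0925, 0.2234]
ee_rot: [0.987, 0.162, 0.002, 0.0]
ft_force: [0.3, 0.4, 1.0]
grip_width: 1.005
```

Run:
```python
from h import *
st(18.6,(.5993,.0909,.167))
import pickle
w=cams.camera_params("wrist");im=cams.camera("wrist")
pickle.dump(w,open("w2.pkl","wb"));cv2.imwrite("pics/w2.png",im[:,:,::-1])
st(18.6,(.5993,.0909,.167))
y=np.radians(18.6);a=np.array([np.cos(y),np.sin(y),0]);t=np.array([-np.sin(y),np.cos(y),0]);c=np.array([.5993,.0909,.125])
P=np.array([c+s*.012*a+.068*(np.sin(b)*t+[0,0,np.cos(b)]) for b in np.radians([0,20,40]) for s in(-1,1)])
print(proj(w,P).round(1))
```

```text
t 2.85 p [0.6006 0.0925 0.2234] f [0.29 0.44 0.99] M [ 0.042 -0.001 -0.009] g 1.005 q [ 0.37  0.39 -0.77  1.49  0.28  1.36 -0.1 ]
tgt rel turn [ 0.05 -0.22  0.06] shift [-0.002   0.001   0.0564]
t 2.9 p [0.6006 0.0927 0.2233] f [0.51 0.18 0.12] M [-0.01  -0.052  0.007] g 1.001 q [ 0.37  0.39 -0.77  1.49  0.28  1.36 -0.1 ]
tgt rel turn [ 0.05 -0.22  0.07] shift [-0.002   0.0012  0.0563]
[[297.  239.3]
 [337.8 239.2]
 [296.6 199.5]
 [338.2 199.5]
 [297.2 160.5]
 [337.7 160.5]]
```

View pics/w2.png

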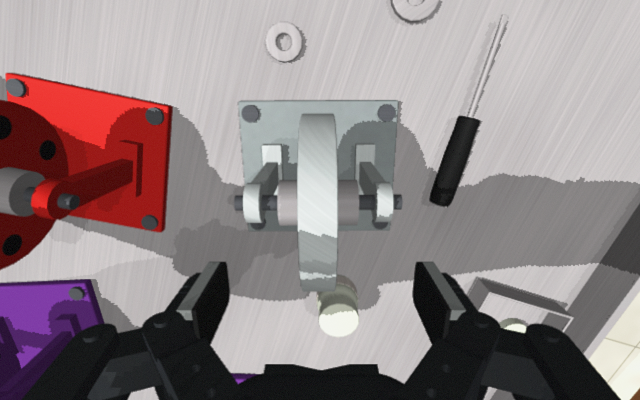

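Run:
```python
from h import *
import pickle
w=pickle.load(open("w2.pkl","rb"))
y=np.radians(18.6);a=np.array([np.cos(y),np.sin(y),0]);t=np.array([-np.sin(y),np.cos(y),0]);c=np.array([.5993,.0909,.125])
b=np.radians(np.arange(-120,121,1));v=proj(w,[c+.068*(np.sin(q)*t+[0,0,np.cos(q)]) for q in b])[:,1]
print(v.min(),v.max(),proj(w,[c-.062*a,c+.062*a]))
im=cv2.imread("pics/w2.png").astype(int).sum(2)//3
print(im[106:118,317],im[284:298,310])
print(im[190:216,239],im[190:216,398])
```

```text
112.92779847584323 291.7035020805438 [[239.32071503 202.19621055]
 [396.41463187 202.1330784 ]]
[174 174 174 176 175 174 168 142 108 113 123 129] [125 122 122 118 119 117 115 136 163 181 189 188 186 189]
[121 119 119 120 111  86  61  68  76  81  88  95  97 100 104 100 100  95
  87  80  93 115 121 130 128 128] [134 131 132 124  92  48  50  61  79  87  82  67  77  90  95  98  96  88
  74  95 132 133 135 133 135 135]
```

>>> {"fn": "move_arm", "kwargs": {"moves": [[0,0,0,-0.002,0.001,0.02,0.0854],[0,0,0,-0.002,0.001,0.04,0.0854],[0,0,0,-0.002,0.001,0.056,0.0854],[0,0,0,-0.002,0.001,0.056,0.0854],[0,0,0,-0.002,0.001,0.056,0.0854]]}}

```text
clock: 3.4
position: [0.5983, 0.0912, 0.1654]
ee_rot: [0.987, 0.163, 0.0, -0.0]
ft_force: [-0.6, 0.4, -0.1]
grip_width: 0.999
```

Run:
```python
from h import *
cams.camera("wrist")
st(18.6,(.5993,.0909,.167))
```

```text
t 3.45 p [0.5985 0.0913 0.1657] f [-0.03 -0.32  0.42] M [-0.006  0.011  0.009] g 1.002 q [ 0.36  0.43 -0.76  1.57  0.31  1.26 -0.12]
tgt rel turn [ 0.01 -0.09  0.11] shift [ 0.0006  0.0006 -0.0012]
```

>>> {"fn": "move_arm", "kwargs": {"moves": [[0,0,0,0,0,0,0.0],[0,0,0,0,0,0,0.0],[0,0,0,0,0,0,0.0],[0,0,0,0,0,0,0.0],[0,0,0,0,0,0,0.0],[0,0,0,0,0,0,0.0],[0,0,0,0,0,0,0.0],[0,0,0,0,0,0,0.0]], "grip_force": 60}}

```text
clock: 4.25
position: [0.599, 0.0914, 0.165]
ee_rot: [0.987, 0.163, 0.001, -0.0]
ft_force: [6.2, 2.6, 0.9]
grip_width: 0.264
```

```bash
cat >> h.py <<'E'
YAW=np.radians(18.6);AX=np.array([np.cos(YAW),np.sin(YAW),0]);TG=np.array([-np.sin(YAW),np.cos(YAW),0]);C=np.array([.5993,.0909,.125])
def meas(n=5,tag=''):
    F=[];M=[];P=[];W=[]
    for i in range(n):
        o=manip.get_obs();F.append(o['ft_force']);M.append(o['torque']);P.append(o['position']);W.append(R.from_quat(o['ee_rot']).as_matrix()[:,2])
        if i<n-1:cams.camera("wrist")
    F,M,P,W=map(lambda v:np.mean(v,0),(F,M,P,W));d=P-C
    ang=np.degrees(np.arctan2(-d@TG,d[2])); tilt=np.degrees(np.arctan2(W@TG,-W[2]))
    mf=AX@np.cross(d,F); mt=AX@M
    print(f"{tag} t{o['clock']:.2f} ang {ang:.1f} tilt {tilt:.1f} rad {np.hypot(d@TG,d[2])*1e3:.1f} ax {d@AX*1e3:.1f} Fax {F@AX:.2f} Ftg {F@TG:.2f} Fz {F[2]:.2f} mF {mf:.3f} mT {mt:.3f} sum {mf+mt:.3f} M {M.round(3)} g {o['grip_width']:.3f}")
    return ang,mf,mt
E
python3 -c "
from h import *
meas()
st(18.6,(.5993,.0909,.167))"
```

```text
t4.45 ang -0.8 tilt -0.0 rad 40.0 ax -0.1 Fax 7.04 Ftg 0.05 Fz -0.01 mF -0.002 mT -0.092 sum -0.094 M [ 0.151 -0.738  0.142] g 0.269
t 4.45 p [0.599  0.0914 0.165 ] f [ 6.73  2.24 -0.48] M [ 0.218 -0.739  0.142] g 0.269 q [ 0.36  0.43 -0.76  1.57  0.31  1.26 -0.12]
tgt rel turn [ 0.   -0.17  0.12] shift [ 0.0001  0.0006 -0.002 ]
```

>>> {"fn": "move_arm", "kwargs": {"moves": [[4,0,0,0,0.0028,0.0001,0.0],[8,0,0,0,0.0056,0.0004,0.0],[12,0,0,0,0.0083,0.0009,0.0],[16,0,0,0,0.011,0.0015,0.0],[20,0,0,0,0.0137,0.0024,0.0],[20,0,0,0,0.0137,0.0024,0.0],[20,0,0,0,0.0137,0.0024,0.0]]}}

```text
clock: 5.15
position: [0.6036, 0.0783, 0.1626]
ee_rot: [0.972, 0.16, -0.027, -0.172]
ft_force: [5.9, 2.8, -0.2]
grip_width: 0.266
```

```bash
python3 -c "
from h import *
meas()"
```

```text
t5.35 ang 19.5 tilt 20.0 rad 39.9 ax 0.0 Fax 6.20 Ftg 0.30 Fz -0.14 mF -0.009 mT -0.297 sum -0.306 M [ 0.074 -1.151 -0.278] g 0.275
```

>>> {"fn": "move_arm", "kwargs": {"moves": [[-4,0,0,0,-0.0028,0.0001,0.0],[-8,0,0,0,-0.0056,0.0004,0.0],[-12,0,0,0,-0.0083,0.0009,0.0],[-16,0,0,0,-0.011,0.0015,0.0],[-20,0,0,0,-0.0137,0.0024,0.0],[-20,0,0,0,-0.0137,0.0024,0.0],[-20,0,0,0,-0.0137,0.0024,0.0]]}}

```text
clock: 6.05
position: [0.5988, 0.0921, 0.1652]
ee_rot: [0.987, 0.163, 0.002, -0.0]
ft_force: [4.9, 3.4, -0.8]
grip_width: 0.268
```

```bash
python3 -c "
from h import *
meas()"
```

```text
t6.25 ang -1.8 tilt 0.0 rad 40.2 ax -0.1 Fax 5.69 Ftg 1.53 Fz -0.32 mF -0.062 mT 0.237 sum 0.175 M [ 0.556 -0.91   0.129] g 0.273
```

```bash
cat >> h.py <<'E'
def log(n=5,d=0):
    import json
    for i in range(n):
        cams.camera("wrist")
        o=manip.get_obs();open("log.txt","a").write(json.dumps(dict(d=d,t=o['clock'],p=list(o['position']),q=list(o['ee_rot']),F=list(o['ft_force']),M=list(o['torque']),tau=list(o['tau']),jq=list(o['joint_pos'])))+"\n")
E
python3 -c "
from h import *
log(1,-1);meas(1)"
```

```text
t6.30 ang -1.8 tilt 0.0 rad 40.2 ax -0.0 Fax 4.18 Ftg 1.88 Fz 0.56 mF -0.075 mT 0.260 sum 0.185 M [ 0.571 -0.881  0.155] g 0.269
```

>>> {"fn": "move_arm", "kwargs": {"moves": [[-4,0,0,0,-0.0028,0.0001,0.0],[-8,0,0,0,-0.0056,0.0004,0.0],[-12,0,0,0,-0.0083,0.0009,0.0],[-16,0,0,0,-0.011,0.0015,0.0],[-20,0,0,0,-0.0137,0.0024,0.0],[-20,0,0,0,-0.0137,0.0024,0.0]]}}

```text
clock: 6.9
position: [0.5942, 0.1054, 0.1623]
ee_rot: [0.971, 0.162, 0.03, 0.173]
ft_force: [6.0, 0.7, -0.2]
grip_width: 0.268
```

```bash
python3 -c "
from h import *
log(6,-1);meas(1)"
```

```text
t7.20 ang -22.0 tilt -19.9 rad 40.3 ax -0.2 Fax 6.83 Ftg 1.42 Fz -2.67 mF -0.093 mT 0.651 sum 0.557 M [ 0.922 -0.7    0.711] g 0.268
```

>>> {"fn": "move_arm", "kwargs": {"moves": [[-4,0,0,0,-0.0028,0.0001,0.0],[-8,0,0,0,-0.0056,0.0004,0.0],[-12,0,0,0,-0.0083,0.0009,0.0],[-16,0,0,0,-0.011,0.0015,0.0],[-20,0,0,0,-0.0137,0.0024,0.0],[-20,0,0,0,-0.0137,0.0024,0.0]]}}

```text
clock: 7.8
position: [0.5903, 0.1167, 0.1547]
ee_rot: [0.926, 0.154, 0.057, 0.339]
ft_force: [6.7, 1.1, 0.2]
grip_width: 0.271
```

```bash
python3 -c "
from h import *
log(6,-1);meas(1)"
```

```text
t8.10 ang -42.1 tilt -39.9 rad 40.4 ax -0.3 Fax 6.57 Ftg 0.94 Fz -3.79 mF -0.131 mT 1.154 sum 1.023 M [ 1.363 -0.433  1.04 ] g 0.270
```

>>> {"fn": "move_arm", "kwargs": {"moves": [[4,0,0,0,0.0028,0.0001,0.0],[8,0,0,0,0.0056,0.0004,0.0],[12,0,0,0,0.0083,0.0009,0.0],[16,0,0,0,0.011,0.0015,0.0],[20,0,0,0,0.0137,0.0024,0.0],[20,0,0,0,0.0137,0.0024,0.0]]}}

```text
clock: 8.7
position: [0.5945, 0.1046, 0.1626]
ee_rot: [0.972, 0.159, 0.029, 0.168]
ft_force: [4.9, 5.5, -3.5]
grip_width: 0.27
```

```bash
python3 -c "
from h import *
log(6,1);meas(1)"
```

```text
t9.00 ang -21.6 tilt -19.9 rad 40.3 ax -0.2 Fax 5.72 Ftg 1.42 Fz -1.03 mF -0.069 mT 0.728 sum 0.659 M [ 1.04  -0.809  0.476] g 0.270
```

>>> {"fn": "move_arm", "kwargs": {"moves": [[4,0,0,0,0.0028,0.0001,0.0],[8,0,0,0,0.0056,0.0004,0.0],[12,0,0,0,0.0083,0.0009,0.0],[16,0,0,0,0.011,0.0015,0.0],[20,0,0,0,0.0137,0.0024,0.0],[20,0,0,0,0.0137,0.0024,0.0]]}}

```text
clock: 9.6
position: [0.5991, 0.0912, 0.1651]
ee_rot: [0.987, 0.161, 0.001, -0.003]
ft_force: [4.3, 5.0, -0.8]
grip_width: 0.266
```

```bash
python3 -c "
from h import *
log(6,1);meas(1)"
```

```text
t9.90 ang -1.0 tilt 0.0 rad 40.1 ax -0.1 Fax 6.06 Ftg 0.21 Fz -0.81 mF -0.009 mT 0.097 sum 0.088 M [ 0.465 -1.076 -0.073] g 0.270
```

>>> {"fn": "move_arm", "kwargs": {"moves": [[4,0,0,0,0.0028,0.0001,0.0],[8,0,0,0,0.0056,0.0004,0.0],[12,0,0,0,0.0083,0.0009,0.0],[16,0,0,0,0.011,0.0015,0.0],[20,0,0,0,0.0137,0.0024,0.0],[20,0,0,0,0.0137,0.0024,0.0]]}}

```text
clock: 10.5
position: [0.6038, 0.0778, 0.1625]
ee_rot: [0.971, 0.159, -0.027, -0.174]
ft_force: [4.6, 3.3, 2.5]
grip_width: 0.27
```

```bash
python3 -c "
from h import *
log(6,1);meas(1)"
```

```text
t10.80 ang 19.7 tilt 20.0 rad 40.0 ax 0.0 Fax 6.25 Ftg -0.79 Fz -1.67 mF 0.052 mT -0.417 sum -0.365 M [-0.049 -1.163 -0.458] g 0.268
```

>>> {"fn": "move_arm", "kwargs": {"moves": [[4,0,0,0,0.0028,0.0001,0.0],[8,0,0,0,0.0056,0.0004,0.0],[12,0,0,0,0.0083,0.0009,0.0],[16,0,0,0,0.011,0.0015,0.0],[20,0,0,0,0.0137,0.0024,0.0],[20,0,0,0,0.0137,0.0024,0.0]]}}

```text
clock: 11.4
position: [0.6077, 0.0662, 0.1551]
ee_rot: [0.926, 0.151, -0.054, -0.34]
ft_force: [5.6, 2.3, 3.0]
grip_width: 0.271
```

```bash
python3 -c "
from h import *
log(6,1);meas(1)"
```

```text
t11.70 ang 40.2 tilt 40.0 rad 39.9 ax 0.1 Fax 7.50 Ftg -0.08 Fz -1.24 mF 0.034 mT -0.932 sum -0.898 M [-0.54  -1.319 -0.802] g 0.268
```

>>> {"fn": "move_arm", "kwargs": {"moves": [[-4,0,0,0,-0.0028,0.0001,0.0],[-8,0,0,0,-0.0056,0.0004,0.0],[-12,0,0,0,-0.0083,0.0009,0.0],[-16,0,0,0,-0.011,0.0015,0.0],[-20,0,0,0,-0.0137,0.0024,0.0],[-20,0,0,0,-0.0137,0.0024,0.0]]}}

```text
clock: 12.3
position: [0.6032, 0.0792, 0.1632]
ee_rot: [0.972, 0.162, -0.026, -0.169]
ft_force: [7.7, 2.4, -2.9]
grip_width: 0.271
```

```bash
python3 -c "
from h import *
log(6,-1);meas(1)
import json
L=[json.loads(l) for l in open('log.txt')]
from itertools import groupby
rows=[]
for l in L:
    r=R.from_quat(l['q']).as_matrix();z=r[:,2];th=np.degrees(np.arctan2(z@TG,-z[2]))
    rows.append([round(th/20)*20,l['d'],th,*(r.T@l['F']),*(r.T@l['M'])])
rows=np.array(rows)
for k in sorted(set(map(tuple,rows[:,:2]))):
    s=rows[(rows[:,:2]==k).all(1)];print(k,len(s),'tool F,M mean',s[:,2:].mean(0).round(3),'sd',s[:,3:].std(0).round(2))
"
```

```text
t12.60 ang 18.4 tilt 20.0 rad 40.1 ax 0.0 Fax 5.52 Ftg 0.74 Fz 1.85 mF -0.051 mT 0.038 sum -0.014 M [ 0.347 -0.913 -0.272] g 0.272
(np.float64(-40.0), np.float64(-1.0)) 6 tool F,M mean [-39.955   6.499  -2.251   1.839   1.082   1.302  -0.229] sd [0.6  0.91 0.63 0.12 0.05 0.02]
(np.float64(-20.0), np.float64(-1.0)) 6 tool F,M mean [-19.98    5.73   -1.704   1.063   0.572   1.167  -0.314] sd [0.55 0.62 0.67 0.07 0.02 0.06]
(np.float64(-20.0), np.float64(1.0)) 6 tool F,M mean [-19.907   5.972  -1.818   1.445   0.755   1.269  -0.142] sd [0.41 0.37 0.69 0.1  0.04 0.03]
(np.float64(0.0), np.float64(-1.0)) 1 tool F,M mean [ 0.031  4.189 -1.873 -0.547  0.258  1.018 -0.155] sd [0. 0. 0. 0. 0. 0.]
(np.float64(0.0), np.float64(1.0)) 6 tool F,M mean [ 0.054  5.97  -0.251  0.542  0.136  1.153  0.022] sd [0.65 0.43 0.31 0.04 0.02 0.05]
(np.float64(20.0), np.float64(-1.0)) 6 tool F,M mean [19.984  5.609 -1.513 -0.835 -0.034  1.045 -0.111] sd [0.71 0.45 0.63 0.04 0.07 0.04]
(np.float64(20.0), np.float64(1.0)) 6 tool F,M mean [20.031  6.124  0.24   0.22  -0.397  1.167  0.021] sd [0.25 0.74 0.61 0.05 0.06 0.03]
(np.float64(40.0), np.float64(1.0)) 6 tool F,M mean [40.017  7.236  0.869  0.627 -0.88   1.294 -0.13 ] sd [0.41 0.28 0.48 0.04 0.09 0.03]
```

```bash
python3 -c "
from h import *
import json
for l in open('log.txt'):
    l=json.loads(l);r=R.from_quat(l['q']).as_matrix();z=r[:,2];th=np.degrees(np.arctan2(z@TG,-z[2]))
    print(l['d'],round(l['t'],2),round(th,1),(r.T@l['F']).round(2),(r.T@l['M']).round(3),np.round((np.array(l['p'])-C)@r,4))
"
```

```text
-1 6.3 0.0 [ 4.19 -1.87 -0.55] [ 0.258  1.018 -0.155] [ 0.0001 -0.0013 -0.0401]
-1 6.95 -20.1 [ 5.19 -0.98  0.23] [ 0.488  1.199 -0.212] [ 0.     -0.0015 -0.0403]
-1 7.0 -20.0 [ 5.7  -0.97  0.49] [ 0.481  1.152 -0.282] [-0.     -0.0014 -0.0403]
-1 7.05 -20.0 [ 5.81 -1.54  0.67] [ 0.657  1.168 -0.353] [-0.     -0.0014 -0.0403]
-1 7.1 -20.0 [ 5.69 -1.82  1.15] [ 0.554  1.16  -0.308] [ 0.     -0.0014 -0.0403]
-1 7.15 -19.9 [ 5.16 -2.68  1.78] [ 0.6    1.18  -0.391] [-0.     -0.0014 -0.0403]
-1 7.2 -19.9 [ 6.83 -2.23  2.05] [ 0.649  1.144 -0.339] [-0.     -0.0014 -0.0403]
-1 7.85 -40.0 [ 6.11 -0.96  0.8 ] [ 0.817  1.235 -0.223] [-0.0001 -0.0016 -0.0404]
-1 7.9 -40.0 [ 5.7  -1.92  2.8 ] [ 1.07   1.243 -0.214] [-0.0001 -0.0016 -0.0403]
-1 7.95 -39.9 [ 7.58 -1.47  1.45] [ 1.124  1.314 -0.203] [-0.0001 -0.0016 -0.0403]
-1 8.0 -39.9 [ 6.21 -3.55  1.82] [ 1.144  1.359 -0.249] [-0.0001 -0.0016 -0.0403]
-1 8.05 -39.9 [ 6.82 -2.47  1.84] [ 1.182  1.341 -0.233] [-0.0001 -0.0016 -0.0403]
-1 8.1 -39.9 [ 6.56 -3.14  2.33] [ 1.153  1.318 -0.251] [-0.0001 -0.0015 -0.0403]
1 8.75 -19.8 [ 6.37 -2.38  2.3
[... 1666 characters left out ...]
[-0.905  1.392 -0.123] [ 0.0002  0.0002 -0.0398]
1 11.65 40.0 [6.45 1.11 1.06] [-0.874  1.349 -0.153] [ 0.0002  0.0002 -0.0399]
1 11.7 40.0 [7.49 0.87 0.92] [-0.934  1.339 -0.08 ] [ 0.0002  0.0002 -0.0398]
-1 12.35 19.9 [ 5.66 -1.6   0.2 ] [-0.073  1.169 -0.074] [ 0.0001 -0.0012 -0.0401]
-1 12.4 20.0 [ 6.99 -0.93 -0.52] [-0.077  1.107 -0.084] [ 0.0001 -0.0012 -0.0401]
-1 12.45 20.0 [ 4.71 -1.12 -0.5 ] [-0.042  1.019 -0.115] [ 0.0001 -0.0012 -0.0401]
-1 12.5 20.0 [ 5.05 -1.85 -1.1 ] [-0.008  1.015 -0.148] [ 0.0001 -0.0011 -0.0401]
-1 12.55 20.0 [ 5.72 -2.27 -1.62] [-0.041  0.95  -0.166] [ 0.0002 -0.0011 -0.0401]
-1 12.6 20.0 [ 5.52 -1.31 -1.47] [ 0.035  1.011 -0.079] [ 0.0001 -0.0011 -0.0401]
```

```bash
cat >> h.py <<'E'
def rect(im,p,N=260,h=.012,side=1):
    s=np.linspace(-.075,.075,N);X,Y=np.meshgrid(s,-s)
    P=C+side*h*AX+X.reshape(-1,1)*TG*side+Y.reshape(-1,1)*np.array([0,0,1.])
    m=proj(p,P).reshape(N,N,2).astype(np.float32)
    return cv2.remap(im,m[...,0],m[...,1],cv2.INTER_CUBIC)
E
python3 - <<'E'
from h import *
p=cams.camera_params("scene")
im=cams.camera("scene")[:,:,::-1];cv2.imwrite("pics/scene2.png",im)
s=cams.camera_params("side");print(AX@(p['xyz']-C),AX@(s['xyz']-C))
a=rect(cv2.imread("pics/scene0.png"),p);a1=rect(cv2.imread("pics/scene1.png"),p);b=rect(im,p)
cv2.imwrite("pics/r2.png",np.hstack([a,a1,b]))
E
```

```text
0.5439054555819754 -0.3234447358195388
```

View pics/r2.png

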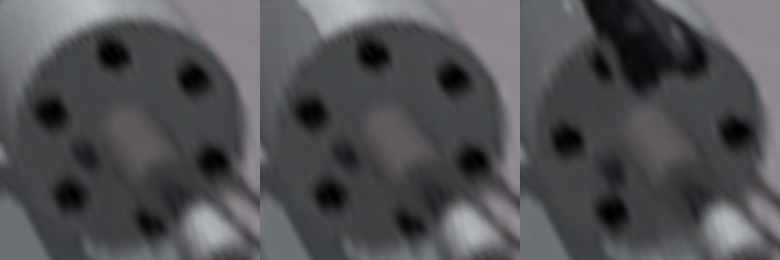

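The rectified face shows six dark marks at r≈45 mm, plus the fainter stud at (85,152), which moves to (88,168) after +20°. Forces while holding are muddied by friction reversal and tilt bias. The cleaner way to feel it is to carry the rotor out to each side, let go, and see where it settles.

>>> {"fn": "move_arm", "kwargs": {"moves": [[4,0,0,0,0.0028,0.0001,0.0],[8,0,0,0,0.0056,0.0004,0.0],[12,0,0,0,0.0083,0.0009,0.0],[16,0,0,0,0.011,0.0015,0.0],[20,0,0,0,0.0137,0.0024,0.0],[20,0,0,0,0.0137,0.0024,0.0],[20,0,0,0,0.0137,0.0024,0.0854],[20,0,0,0,0.0137,0.0024,0.0854],[20,0,0,0,0.0137,0.0024,0.0854],[20,0,0,0,0.0137,0.0024,0.0854]]}}

```text
clock: 13.65
position: [0.606, 0.0664, 0.1552]
ee_rot: [0.927, 0.153, -0.056, -0.337]
ft_force: [0.1, -0.0, 0.6]
grip_width: 0.931
```

```bash
cat >> h.py <<'E'
def rotang(name,verbose=1):
    p=cams.camera_params("scene");im=np.ascontiguousarray(cams.camera("scene")[:,:,::-1]);cv2.imwrite(f"pics/{name}.png",im)
    return ang_im(im,p,verbose)
def ang_im(im,p,verbose=1):
    N=260;g=cv2.cvtColor(rect(im,p),cv2.COLOR_BGR2GRAY);k=.15/(N-1);c=(N-1)/2
    Y,X=np.mgrid[:N,:N];rr=np.hypot(X-c,Y-c)*k
    m=((g<50)&(rr<.055)&(rr>.035)).astype(np.uint8)
    n,_,s,cc=cv2.connectedComponentsWithStats(m)
    A=[]
    for i in range(1,n):
        x,y=cc[i];a=np.degrees(np.arctan2(c-x,c-y));r=np.hypot(x-c,y-c)*k
        if 150<s[i,4]<1100 and .041<r<.049:A.append((a,r,int(s[i,4])))
    z=np.angle(np.mean(np.exp(6j*np.radians([a for a,_,_ in A]))))/6 if A else np.nan
    # stud: darkest 12mm spot between marks' rays at r=30
    bl=cv2.blur(g,(11,11)).astype(float);th=np.arange(0,360,2);v=[bl[int(round(c-.030/k*np.cos(np.radians(t)))),int(round(c-.030/k*np.sin(np.radians(t))))] for t in th]
    if verbose:print('marks',[(round(a,1),round(r*1e3,1),s) for a,r,s in A],'mod60',round(np.degrees(z),2))
    return np.degrees(z)
E
python3 - <<'E'
from h import *
p=cams.camera_params("scene")
for n in("scene0","scene1","scene2"):ang_im(cv2.imread(f"pics/{n}.png"),p)
meas(1);rotang("s3")
E
```

```text
marks [(np.float64(12.6), np.float64(44.9), 895), (np.float64(-51.5), np.float64(47.0), 873), (np.float64(78.2), np.float64(46.0), 934), (np.float64(-111.1), np.float64(48.8), 671), (np.float64(137.7), np.float64(48.8), 742), (np.float64(-146.4), np.float64(45.9), 635)] mod60 15.16
marks [(np.float64(12.6), np.float64(44.9), 893), (np.float64(-51.5), np.float64(47.0), 866), (np.float64(78.3), np.float64(46.0), 921), (np.float64(-111.2), np.float64(48.8), 660), (np.float64(137.8), np.float64(48.8), 726), (np.float64(-146.4), np.float64(45.9), 608)] mod60 15.19
marks [(np.float64(37.9), np.float64(45.9), 529), (np.float64(-92.0), np.float64(48.0), 780), (np.float64(97.4), np.float64(47.3), 876), (np.float64(152.4), np.float64(46.1), 882), (np.float64(-146.3), np.float64(46.0), 625)] mod60 -26.07
 t13.65 ang 40.0 tilt 40.0 rad 39.4 ax -1.5 Fax 0.05 Ftg -0.05 Fz 0.62 mF -0.014 mT -0.677 sum -0.691 M [-0.639 -0.223  0.038] g 0.931
marks [(np.float64(-9.4), np.float64(45.3), 932), (np.float64(-71.3), np.float64(47.6), 825), (np.float64(118.8), np.float64(48.4), 806), (np.float64(169.5), np.float64(44.7), 1082), (np.float64(-146.5), np.float64(46.0), 623)] mod60 -10.91
```

>>> {"fn": "move_arm", "kwargs": {"moves": [[0,0,0,0,0,-0.03,0.0854],[0,0,0,0,0,-0.06,0.0854],[0,0,0,0,0,-0.09,0.0854],[0,0,0,0,0,-0.1,0.0854],[0,0,0,0,0,-0.1,0.0854]]}}

```text
clock: 14.2
position: [0.6273, 0.0051, 0.2323]
ee_rot: [0.927, 0.152, -0.055, -0.337]
ft_force: [-0.5, 0.1, 0.1]
grip_width: 1.0
```

Run:
```python
from h import *
rotang("s4")
```

```text
marks [(np.float64(-9.5), np.float64(45.3), 923), (np.float64(56.0), np.float64(45.4), 880), (np.float64(-71.3), np.float64(47.6), 822), (np.float64(118.9), np.float64(48.4), 794), (np.float64(169.5), np.float64(44.8), 1055), (np.float64(-146.6), np.float64(45.7), 632)] mod60 -9.4
```

>>> {"fn": "move_arm", "kwargs": {"moves": [[-8,0,0,0,-0.0193,0.0014,0.0854],[-16,0,0,0,-0.0383,0.0054,0.0854],[-24,0,0,0,-0.0565,0.012,0.0854],[-32,0,0,0,-0.0737,0.0211,0.0854],[-40,0,0,0,-0.0893,0.0325,0.0854],[-48,0,0,0,-0.1033,0.046,0.0854],[-56,0,0,0,-0.1152,0.0613,0.0854],[-64,0,0,0,-0.1249,0.0781,0.0854],[-72,0,0,0,-0.1322,0.096,0.0854],[-80,0,0,0,-0.1369,0.1149,0.0854]]}}

```text
clock: 15.25
position: [0.5684, 0.177, 0.2315]
ee_rot: [0.926, 0.154, 0.058, 0.34]
ft_force: [0.9, -0.9, -0.5]
grip_width: 0.999
```

```bash
cat >> h.py <<'E'
from scipy.optimize import least_squares
def ang_im(im,p,verbose=1):
    N=260;g=cv2.cvtColor(rect(im,p),cv2.COLOR_BGR2GRAY);k=.15/(N-1);c=(N-1)/2
    Y,X=np.mgrid[:N,:N];rr=np.hypot(X-c,Y-c)*k
    n,_,s,cc=cv2.connectedComponentsWithStats(((g<50)&(rr<.056)&(rr>.035)).astype(np.uint8))
    A=[]
    for i in range(1,n):
        x,y=(c-cc[i])*k;a=np.degrees(np.arctan2(x,y))
        if 250<s[i,4]<1050 and .042<np.hypot(x,y)<.0505 and -135<a<178:A.append((x-.0019,y+.0014))
    A=np.array(A);a=np.degrees(np.arctan2(A[:,0],A[:,1]))
    z=np.degrees(np.angle(np.mean(np.exp(6j*np.radians(a)))))/6
    if verbose:print('marks',a.round(1),'r',(np.hypot(*A.T)*1e3).round(1),'mod60',round(z,2))
    return z
E
python3 - <<'E'
from h import *
p=cams.camera_params("scene")
for n in("scene0","s3","s4"):ang_im(cv2.imread(f"pics/{n}.png"),p)
t=np.radians(-40);st(18.6,C+.14*(-np.sin(t)*TG+np.array([0,0,np.cos(t)])),-40)
log(3,0);meas(1)
E
```

```text
marks [  10.   -51.7   75.9 -109.   138.3] r [46.1 49.5 44.8 50.6 46.9] mod60 12.68
marks [-11.4 -70.5 118.4] r [47.2 50.3 46.5] mod60 -7.97
marks [-11.4  53.1 -70.5 118.5] r [47.1 44.9 50.4 46.5] mod60 -7.65
t 15.25 p [0.5684 0.177  0.2315] f [ 0.92 -0.86 -0.54] M [0.605 0.183 0.025] g 0.999 q [-0.21  0.49 -0.71  1.52  0.88  1.69 -0.69]
tgt rel turn [ 0.33 -0.32  0.19] shift [0.0018 0.0016 0.0004]
 t15.40 ang -42.6 tilt -40.0 rad 139.5 ax -3.2 Fax 0.74 Ftg 0.08 Fz -0.08 mF -0.015 mT 0.607 sum 0.591 M [0.565 0.224 0.02 ] g 1.000
```

```bash
sed -i 's/A.append((x-.0019,y+.0014))/A.append((x+.0010,y+.0018))/' h.py
python3 - <<'E'
from h import *
p=cams.camera_params("scene")
for n in("scene0","s3","s4"):ang_im(cv2.imread(f"pics/{n}.png"),p)
t=np.radians(-40);st(18.6,C+.041*(-np.sin(t)*TG+np.array([0,0,np.cos(t)])),-40)
E
```

```text
marks [  13.4  -49.1   76.3 -109.7  135.5] r [47.1 47.5 47.7 47.7 48.6] mod60 13.27
marks [ -7.9 -68.9 116.4] r [47.1 47.8 48.9] mod60 -6.81
marks [ -7.9  54.9 -68.9 116.5] r [47.1 47.5 47.8 48.9] mod60 -6.37
t 15.4 p [0.5662 0.1795 0.2277] f [ 0.68  0.31 -0.08] M [0.565 0.224 0.02 ] g 1.0 q [-0.21  0.49 -0.71  1.53  0.88  1.69 -0.68]
tgt rel turn [ 0.01 -0.16  0.83] shift [0.0028 0.0064 0.0984]
```

>>> {"fn": "move_arm", "kwargs": {"moves": [[0,0,0.8,0.003,0.0064,0.015,0.0854],[0,0,0.8,0.003,0.0064,0.04,0.0854],[0,0,0.8,0.003,0.0064,0.065,0.0854],[0,0,0.8,0.003,0.0064,0.085,0.0854],[0,0,0.8,0.003,0.0064,0.098,0.0854],[0,0,0.8,0.003,0.0064,0.098,0.0854],[0,0,0.8,0.003,0.0064,0.098,0.0854]]}}

```text
clock: 16.1
position: [0.5943, 0.1109, 0.1614]
ee_rot: [0.928, 0.145, 0.058, 0.337]
ft_force: [-1.0, -0.1, 0.1]
grip_width: 0.997
```

Run:
```python
from h import *
t=np.radians(-40);st(18.6,C+.041*(-np.sin(t)*TG+np.array([0,0,np.cos(t)])),-40)
```

```text
t 16.1 p [0.5943 0.1109 0.1614] f [-0.98 -0.15  0.1 ] M [0.646 0.217 0.036] g 0.997 q [-0.11  0.52 -0.66  1.63  0.93  1.53 -0.71]
tgt rel turn [-0.02 -0.05 -0.81] shift [-0.0018 -0.0076  0.0001]
```

>>> {"fn": "move_arm", "kwargs": {"moves": [[0,0,-0.8,-0.002,-0.0068,0.0,0.0854],[0,0,-0.8,-0.002,-0.0068,0.0,0.0854],[0,0,-0.8,-0.002,-0.0068,0.0,0.0854],[0,0,-0.8,-0.002,-0.0068,0.0,0.0854]]}}

```text
clock: 16.5
position: [0.5906, 0.1163, 0.1566]
ee_rot: [0.927, 0.153, 0.056, 0.337]
ft_force: [0.2, -0.9, -0.0]
grip_width: 1.0
```

Run:
```python
from h import *
t=np.radians(-40);st(18.6,C+.041*(-np.sin(t)*TG+np.array([0,0,np.cos(t)])),-40)
cams.camera("wrist")
st(18.6,C+.041*(-np.sin(t)*TG+np.array([0,0,np.cos(t)])),-40)
```

```text
t 16.5 p [0.5906 0.1163 0.1566] f [ 0.16 -0.9  -0.02] M [0.642 0.21  0.06 ] g 1.0 q [-0.12  0.52 -0.67  1.64  0.93  1.53 -0.71]
tgt rel turn [ 0.   -0.1   0.09] shift [0.0002 0.0003 0.0005]
t 16.55 p [0.5906 0.1162 0.1566] f [-0.15  1.4   0.33] M [ 0.584  0.179 -0.062] g 1.002 q [-0.12  0.52 -0.67  1.64  0.93  1.53 -0.71]
tgt rel turn [ 0.   -0.1   0.08] shift [0.0002 0.0002 0.0004]
```

>>> {"fn": "move_arm", "kwargs": {"moves": [[0,0,0,0,0,0,0.0],[0,0,0,0,0,0,0.0],[0,0,0,0,0,0,0.0],[0,0,0,0,0,0,0.0],[0,0,0,0,0,0,0.0],[0,0,0,0,0,0,0.0],[0,0,0,0,0,0,0.0]]}}

```text
clock: 17.25
position: [0.5906, 0.116, 0.1566]
ee_rot: [0.927, 0.153, 0.056, 0.338]
ft_force: [-1.6, 0.5, 0.9]
grip_width: 0.269
```

>>> {"fn": "move_arm", "kwargs": {"moves": [[4,0,0,0,0.0028,0.0001,0.0],[8,0,0,0,0.0056,0.0004,0.0],[12,0,0,0,0.0083,0.0009,0.0],[16,0,0,0,0.011,0.0015,0.0],[20,0,0,0,0.0137,0.0024,0.0],[24,0,0,0,0.0163,0.0035,0.0],[28,0,0,0,0.0188,0.0047,0.0],[32,0,0,0,0.0212,0.0061,0.0],[36,0,0,0,0.0235,0.0076,0.0],[40,0,0,0,0.0257,0.0094,0.0]]}}

```text
clock: 18.25
position: [0.5987, 0.0922, 0.1661]
ee_rot: [0.987, 0.163, 0.0, -0.002]
ft_force: [0.4, 2.6, -3.3]
grip_width: 0.27
```

```bash
python3 -c "
from h import *
rotang('s5');log(1,1);meas(1)"
```

```text
marks [ 32.9 -89.8  95.7 152.8] r [47.1 47.4 48.3 48.6] mod60 -27.07
 t18.35 ang 1.4 tilt 0.2 rad 41.0 ax -0.0 Fax 1.07 Ftg 0.19 Fz 1.82 mF -0.009 mT 0.033 sum 0.024 M [ 0.044 -0.027  0.243] g 0.269
```

>>> {"fn": "move_arm", "kwargs": {"moves": [[4,0,0,0,0.0028,0.0001,0.0],[8,0,0,0,0.0056,0.0004,0.0],[12,0,0,0,0.0083,0.0009,0.0],[16,0,0,0,0.011,0.0015,0.0],[20,0,0,0,0.0137,0.0024,0.0],[24,0,0,0,0.0163,0.0035,0.0],[28,0,0,0,0.0188,0.0047,0.0],[32,0,0,0,0.0212,0.0061,0.0],[36,0,0,0,0.0235,0.0076,0.0],[40,0,0,0,0.0257,0.0094,0.0]]}}

```text
clock: 19.35
position: [0.6074, 0.067, 0.157]
ee_rot: [0.927, 0.153, -0.056, -0.338]
ft_force: [1.2, -0.9, 4.5]
grip_width: 0.271
```

```bash
python3 -c "
from h import *
log(5,1);meas(1);rotang('s6')"
```

```text
t19.60 ang 41.1 tilt 39.8 rad 40.6 ax 0.1 Fax 2.53 Ftg -6.25 Fz 0.36 mF 0.182 mT -1.467 sum -1.285 M [-1.243 -0.905 -0.067] g 0.272
marks [  13.8   37.4  -48.3 -108.2  136.6] r [47.5 46.5 47.6 47.8 48.7] mod60 15.28
```

>>> {"fn": "move_arm", "kwargs": {"moves": [[0,0,0,0,0,0,0.0854],[0,0,0,0,0,0,0.0854],[0,0,0,0,0,0,0.0854],[0,0,0,0,0,0,0.0854]]}}

```text
clock: 20.05
position: [0.6068, 0.0675, 0.1563]
ee_rot: [0.927, 0.153, -0.056, -0.337]
ft_force: [0.3, -0.6, 0.0]
grip_width: 0.931
```

```bash
python3 -c "
from h import *
rotang('s7')"
```

```text
marks [-16.2 -78.1 107.5 165. ] r [47.1 47.7 48.6 48.1] mod60 -15.48
```

>>> {"fn": "move_arm", "kwargs": {"moves": [[0,0,0,0,0,-0.03,0.0854],[0,0,0,0,0,-0.06,0.0854],[0,0,0,0,0,-0.06,0.0854]]}}

```text
clock: 20.4
position: [0.6215, 0.028, 0.2049]
ee_rot: [0.928, 0.152, -0.053, -0.337]
ft_force: [0.2, 0.3, -0.3]
grip_width: 0.999
```

```bash
python3 -c "
from h import *
rotang('s8')
for i in range(5):cams.camera('wrist')
rotang('s9')"
```

```text
marks [   1.3  -60.8 -113.7  124.3] r [46.9 48.  43.9 49. ] mod60 2.77
marks [  7.  -54.8 129.2] r [47.  47.9 48.9] mod60 7.14
```

>>> {"fn": "move_arm", "kwargs": {"moves": [[-8,0,0,0,-0.0139,0.001,0.0854],[-16,0,0,0,-0.0276,0.0039,0.0854],[-24,0,0,0,-0.0407,0.0086,0.0854],[-32,0,0,0,-0.053,0.0152,0.0854],[-40,0,0,0,-0.0643,0.0234,0.0854],[-48,0,0,0,-0.0743,0.0331,0.0854],[-56,0,0,0,-0.0829,0.0441,0.0854],[-64,0,0,0,-0.0899,0.0562,0.0854],[-72,0,0,0,-0.0951,0.0691,0.0854],[-80,0,0,0,-0.0985,0.0826,0.0854]]}}

```text
clock: 21.75
position: [0.578, 0.1541, 0.2033]
ee_rot: [0.926, 0.153, 0.058, 0.34]
ft_force: [0.6, 0.5, -1.0]
grip_width: 1.001
```

```bash
python3 -c "
from h import *
rotang('s10')
p=cams.camera_params('scene')
cv2.imwrite('pics/r3.png',np.hstack([rect(cv2.imread(f'pics/{n}.png'),p) for n in('s6','s9','s10')]))"
```

```text
marks [  9.7 -53.   71.7 132.3] r [47.  47.7 48.1 49. ] mod60 10.19
```

>>> {"fn": "move_arm", "kwargs": {"moves": [[0,0,0,0,0,0.0,0.0854],[0,0,0,0,0,0.02,0.0854],[0,0,0,0,0,0.04,0.0854],[0,0,0,0,0,0.059,0.0854],[0,0,0,0,0,0.059,0.0854],[0,0,0,0,0,0.059,0.0854],[0,0,0,0,0,0.059,0.0854]]}}

```text
clock: 22.5
position: [0.5905, 0.1173, 0.158]
ee_rot: [0.927, 0.153, 0.056, 0.337]
ft_force: [-0.5, -0.3, 0.4]
grip_width: 0.999
```

Run:
```python
from h import *
rotang('s11')
t=np.radians(-40);st(18.6,C+.041*(-np.sin(t)*TG+np.array([0,0,np.cos(t)])),-40)
```

```text
marks [  9.7 -53.2  71.8 132.4] r [47.1 47.8 48.1 49. ] mod60 10.17
t 22.55 p [0.5905 0.1175 0.158 ] f [ 0.14 -0.5  -0.76] M [ 0.688  0.21  -0.041] g 1.002 q [-0.1   0.53 -0.7   1.63  0.94  1.54 -0.71]
tgt rel turn [-0.04 -0.15  0.06] shift [-0.0001  0.0002  0.0022]
```

View pics/r3.png

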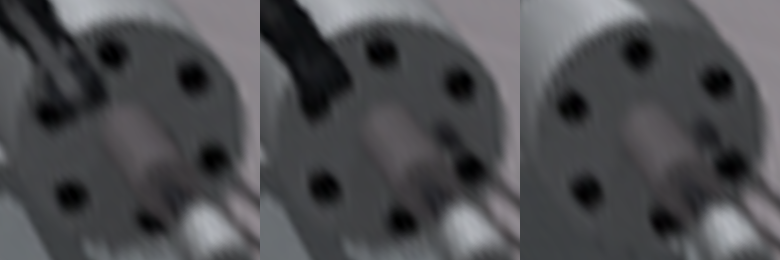

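The stud is now at (188,132) in the third rectified tile, which is right of the hub. The rotor swung positive from α=133° to α=190° (about +177° from the start) and stuck, so the starting zone was the top. Next I carry it past the bottom and let it settle from the other side.

>>> {"fn": "move_arm", "kwargs": {"moves": [[0,0,0,0,0,0.0015,0.0],[0,0,0,0,0,0.0015,0.0],[0,0,0,0,0,0.0015,0.0],[0,0,0,0,0,0.0015,0.0],[0,0,0,0,0,0.0015,0.0],[0,0,0,0,0,0.0015,0.0],[0,0,0,0,0,0.0015,0.0]]}}

```text
clock: 23.25
position: [0.5906, 0.1159, 0.1562]
ee_rot: [0.927, 0.153, 0.056, 0.337]
ft_force: [-1.0, 1.3, 2.9]
grip_width: 0.269
```

>>> {"fn": "move_arm", "kwargs": {"moves": [[4,0,0,0,0.0028,0.0001,0.0],[8,0,0,0,0.0056,0.0004,0.0],[12,0,0,0,0.0083,0.0009,0.0],[16,0,0,0,0.011,0.0015,0.0],[20,0,0,0,0.0137,0.0024,0.0],[24,0,0,0,0.0163,0.0035,0.0],[28,0,0,0,0.0188,0.0047,0.0],[32,0,0,0,0.0212,0.0061,0.0],[36,0,0,0,0.0235,0.0076,0.0],[40,0,0,0,0.0257,0.0094,0.0]]}}

```text
clock: 24.25
position: [0.5988, 0.0922, 0.1656]
ee_rot: [0.987, 0.163, 0.0, -0.002]
ft_force: [0.2, 4.5, -3.7]
grip_width: 0.268
```

```bash
python3 -c "
from h import *
rotang('s12');log(1,1);meas(1)"
```

```text
marks [ 50.8 -72.6 111.6 169.1] r [47.1 47.8 48.4 48.8] mod60 -10.27
 t24.35 ang 1.1 tilt 0.2 rad 40.5 ax -0.1 Fax -0.39 Ftg 1.25 Fz 2.69 mF -0.053 mT 0.179 sum 0.127 M [ 0.191 -0.003  0.189] g 0.271
```

>>> {"fn": "move_arm", "kwargs": {"moves": [[4,0,0,0,0.0028,0.0001,0.0],[8,0,0,0,0.0056,0.0004,0.0],[12,0,0,0,0.0083,0.0009,0.0],[16,0,0,0,0.011,0.0015,0.0],[20,0,0,0,0.0137,0.0024,0.0],[24,0,0,0,0.0163,0.0035,0.0],[28,0,0,0,0.0188,0.0047,0.0],[32,0,0,0,0.0212,0.0061,0.0],[36,0,0,0,0.0235,0.0076,0.0],[40,0,0,0,0.0257,0.0094,0.0]]}}

```text
clock: 25.35
position: [0.6073, 0.0675, 0.1568]
ee_rot: [0.927, 0.153, -0.056, -0.339]
ft_force: [-0.3, 1.9, 4.0]
grip_width: 0.27
```

```bash
python3 -c "
from h import *
log(4,1);meas(1);rotang('s13')"
```

```text
t25.55 ang 40.0 tilt 40.0 rad 40.2 ax 0.1 Fax 1.00 Ftg -1.99 Fz 3.80 mF -0.037 mT -0.551 sum -0.588 M [-0.48  -0.3   -0.063] g 0.272
marks [-31.1  64.7  92.8 -92.  151.6] r [47.5 46.2 48.2 47.7 48.5] mod60 28.97
```

>>> {"fn": "move_arm", "kwargs": {"moves": [[0,0,0,0,0,0,0.0854],[0,0,0,0,0,0,0.0854],[0,0,0,0,0,0,0.0854],[0,0,0,0,0,0,0.0854]]}}

```text
clock: 26.0
position: [0.607, 0.0669, 0.1558]
ee_rot: [0.927, 0.153, -0.056, -0.337]
ft_force: [0.3, -0.1, -0.5]
grip_width: 0.925
```

>>> {"fn": "move_arm", "kwargs": {"moves": [[0,0,0,0,0,-0.03,0.0854],[0,0,0,0,0,-0.06,0.0854],[0,0,0,0,0,-0.06,0.0854]]}}

```text
clock: 26.3
position: [0.6216, 0.0277, 0.2045]
ee_rot: [0.928, 0.151, -0.053, -0.337]
ft_force: [-0.2, 0.2, 0.4]
grip_width: 0.997
```

```bash
python3 -c "
from h import *
rotang('s14')"
```

```text
marks [  20.2  -42.  -102.   142.4] r [47.2 47.6 47.7 48.7] mod60 19.64
```

>>> {"fn": "move_arm", "kwargs": {"moves": [[-8,0,0,0,-0.0139,0.001,0.0854],[-16,0,0,0,-0.0276,0.0039,0.0854],[-24,0,0,0,-0.0407,0.0086,0.0854],[-32,0,0,0,-0.053,0.0152,0.0854],[-40,0,0,0,-0.0643,0.0234,0.0854],[-48,0,0,0,-0.0743,0.0331,0.0854],[-56,0,0,0,-0.0829,0.0441,0.0854],[-64,0,0,0,-0.0899,0.0562,0.0854],[-72,0,0,0,-0.0951,0.0691,0.0854],[-80,0,0,0,-0.0985,0.0826,0.0854]]}}

```text
clock: 27.35
position: [0.5777, 0.1538, 0.2022]
ee_rot: [0.926, 0.154, 0.058, 0.34]
ft_force: [0.9, 0.1, -1.0]
grip_width: 1.002
```

```bash
python3 -c "
from h import *
rotang('s15')"
```

```text
marks [  19.2  -42.5   81.6 -102.9  140.9] r [47.3 47.7 48.  47.6 48.8] mod60 19.25
```

>>> {"fn": "move_arm", "kwargs": {"moves": [[0,0,0,0,0,0.0,0.0854],[0,0,0,0,0,0.02,0.0854],[0,0,0,0,0,0.04,0.0854],[0,0,0,0,0,0.059,0.0854],[0,0,0,0,0,0.059,0.0854],[0,0,0,0,0,0.059,0.0854]]}}

```text
clock: 28.0
position: [0.5904, 0.1157, 0.1569]
ee_rot: [0.927, 0.152, 0.055, 0.337]
ft_force: [-0.8, 0.9, -0.6]
grip_width: 1.0
```

Run:
```python
from h import *
rotang('s16')
t=np.radians(-40);st(18.6,C+.041*(-np.sin(t)*TG+np.array([0,0,np.cos(t)])),-40)
```

```text
marks [  19.2  -42.7   81.6 -103.2  141. ] r [47.2 47.7 48.  47.8 48.8] mod60 19.17
t 28.05 p [0.5905 0.1165 0.1573] f [-0.41 -0.08  0.6 ] M [0.677 0.211 0.075] g 1.002 q [-0.08  0.54 -0.72  1.63  0.96  1.55 -0.72]
tgt rel turn [-0.04 -0.1   0.05] shift [ 0.0001 -0.      0.0012]
```

It settled at α=259.2° from the far side and 190.2° from the near side, so straight down is α≈224.7°. The half-width of 34.5° implies about 0.177 N m, which fits the spec. Now I regrip at the top and turn the rotor −34.5°.

>>> {"fn": "move_arm", "kwargs": {"moves": [[0,0,0,0,0,-0.03,0.0854],[0,0,0,0,0,-0.059,0.0854],[0,0,0,0,0,-0.059,0.0854],[0,0,0,0,0,-0.059,0.0854]]}}

```text
clock: 28.45
position: [0.5783, 0.1533, 0.2027]
ee_rot: [0.927, 0.153, 0.057, 0.337]
ft_force: [-0.8, -0.6, -0.6]
grip_width: 1.002
```

>>> {"fn": "move_arm", "kwargs": {"moves": [[8,0,0,0,0.0139,0.001,0.0854],[16,0,0,0,0.0276,0.0039,0.0854],[24,0,0,0,0.0407,0.0086,0.0854],[32,0,0,0,0.053,0.0152,0.0854],[40,0,0,0,0.0643,0.0234,0.0854],[40,0,0,0,0.0643,0.0234,0.0854],[40,0,0,0,0.0643,0.0234,0.0854]]}}

```text
clock: 29.15
position: [0.5991, 0.0884, 0.2244]
ee_rot: [0.987, 0.16, -0.001, 0.001]
ft_force: [-1.1, 1.1, -0.2]
grip_width: 0.999
```

>>> {"fn": "move_arm", "kwargs": {"moves": [[0,0,0,0,0,0.02,0.0854],[0,0,0,0,0,0.04,0.0854],[0,0,0,0,0,0.059,0.0854],[0,0,0,0,0,0.059,0.0854],[0,0,0,0,0,0.059,0.0854]]}}

```text
clock: 29.65
position: [0.5984, 0.0926, 0.1665]
ee_rot: [0.987, 0.164, -0.0, 0.0]
ft_force: [-0.1, 0.7, -0.3]
grip_width: 1.002
```

Run:
```python
from h import *
rotang('s17')
st(18.6,C+np.array([0,0,.041]),0)
```

```text
marks [ 19.2  81.7 140.7] r [47.4 47.8 48.7] mod60 20.55
t 29.7 p [0.5989 0.0924 0.1672] f [-0.32  0.72 -0.96] M [-0.007  0.012 -0.053] g 1.0 q [ 0.43  0.47 -0.86  1.56  0.36  1.28 -0.15]
tgt rel turn [ 0.03 -0.04  0.21] shift [-0.0001  0.0016  0.0012]
```

>>> {"fn": "move_arm", "kwargs": {"moves": [[0,0,0,0,0.0015,0.001,0.0854],[0,0,0,0,0.0015,0.001,0.0],[0,0,0,0,0.0015,0.001,0.0],[0,0,0,0,0.0015,0.001,0.0],[0,0,0,0,0.0015,0.001,0.0],[0,0,0,0,0.0015,0.001,0.0],[0,0,0,0,0.0015,0.001,0.0],[0,0,0,0,0.0015,0.001,0.0]]}}

```text
clock: 30.5
position: [0.5996, 0.0899, 0.1656]
ee_rot: [0.987, 0.163, 0.0, 0.0]
ft_force: [0.1, 0.1, 2.8]
grip_width: 0.269
```

>>> {"fn": "move_arm", "kwargs": {"moves": [[-4,0,0,0,-0.0028,0.0001,0.0],[-8,0,0,0,-0.0056,0.0004,0.0],[-12,0,0,0,-0.0083,0.0009,0.0],[-16,0,0,0,-0.011,0.0015,0.0],[-20,0,0,0,-0.0137,0.0024,0.0],[-24,0,0,0,-0.0163,0.0035,0.0],[-28,0,0,0,-0.0188,0.0047,0.0],[-32,0,0,0,-0.0212,0.0061,0.0],[-34.5,0,0,0,-0.0228,0.0071,0.0],[-34.5,0,0,0,-0.0228,0.0071,0.0]]}}

```text
clock: 31.5
position: [0.5921, 0.1117, 0.1592]
ee_rot: [0.941, 0.156, 0.049, 0.295]
ft_force: [-2.3, -0.9, 11.4]
grip_width: 0.266
```

Run:
```python
from h import *
for i in range(4):cams.camera("side")
rotang('s18');meas(5);rotang('s19')
p=cams.camera_params('scene')
a=cv2.imread('pics/s19.png');s=np.ascontiguousarray(cams.camera("side")[:,:,::-1])
cv2.imwrite('pics/r4.png',np.hstack([rect(a,p,400),cv2.resize(s[150:350,190:390],(400,400))]))
```

```text
marks [-14.2  45.8 107.5 163.7] r [47.4 47.1 48.6 48. ] mod60 -14.29
 t31.95 ang -32.4 tilt -34.6 rad 40.7 ax -0.2 Fax -1.98 Ftg 1.68 Fz 8.53 mF 0.128 mT -0.493 sum -0.365 M [-0.653  0.396 -0.025] g 0.270
marks [-14.3  45.9 107.5 163.7] r [47.2 47.  48.6 48. ] mod60 -14.28
```

View pics/r4.png

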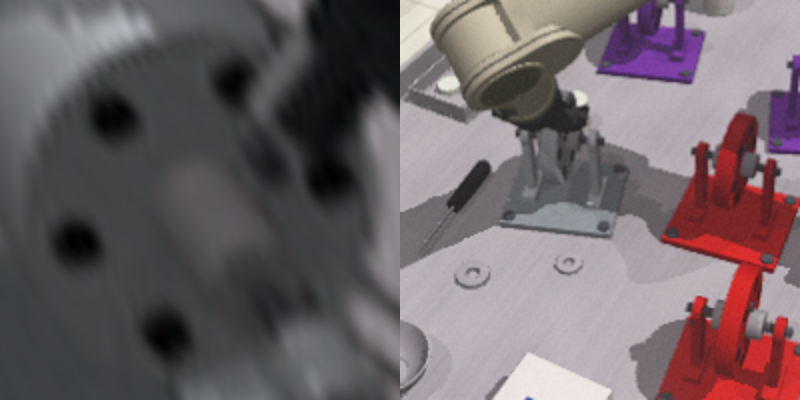

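The left tile shows the marks at −14.3° (α≈225.7°, target 224.7°), with the stud at upper right (265,160) beside the finger. The right tile shows the hand on the rim and the rings and screwdriver undisturbed. The rotor holds still, so I'm handing in.

```bash
python3 -c "
from h import *
print(manip.hand_in());meas(1)"
```

```text
the job is handed in; nothing more can be done
None
the job is handed in; nothing more can be done
```

The job is handed in. The rotor's heavy side is straight down by my measurement, and the gripper is still holding the rim at 60 N, about 35° off the top so the top stays clear. No verdict was reported.

**How I found the heavy side:** I carried the rotor out to each side by the rim and let go. It settled at 190.2° from one side and 259.2° from the other (angle of one dark mark). The midpoint, 224.7°, is straight down. The 34.5° sticking angle implies about 0.177 N m, which is within the given range.

**Last checks:**
- **Angle:** the camera read about 225.7°, and the hand's turn of −34.6° implies 224.6°, so the two agree within about 1°.
- **Stillness:** two pictures 0.25 s apart showed no motion.
- **Bench and clock:** the rings and screwdriver in the last picture looked undisturbed, and the clock was about 32 s. I did not re-check the jar, bottle, bowl and box one by one.

**What disagreed:** feeling the weight by wrist force while holding still did not work. The readings were thrown off by the hand's tilt and by bearing friction, so I used the two-sided release instead.

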